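Right the fallen beaker and turn the ball pan towards it

TASK

The grinding ball in the steel pan is to go into the glass beaker next, but the beaker has fallen over: stand it upright on its base where it lies and let go of it. Then lift the pan by its bow handle clear of the cork ring and, keeping it level above the ring with the ball resting in the middle, turn it about a quarter turn so that its pouring lip points straight at the beaker. Leave the other things alone, do not tip the ball out, and finish still holding the pan up in the air, level and motionless.

Things in the scene. Friction and masses are not known exactly. Their poses are not given: they have to be found in the camera images.
- beaker_center (a point): Clear glass beaker with a cake of pale wax set in its bottom, open mouth, 70 mm tall, 54 mm across (58 mm over the spout), 50 g; starts lying on its side left or right of the pan, mouth roughly away from the robot. Point on its axis, half-way up (35 mm from its base); z runs from base to mouth. Height of the point: 24 mm lying, 35 mm upright.
- pan_grip (a point): Centre of the black grip bar on top of the pan's rigid bow handle: 12 mm thick along x, 60 mm long along y (thin rod runs on from both ends), 20 mm tall; 100 mm above the pan's underside, right over its middle, so the pan hangs in balance. x is the way the pouring lip points, z is up.
- pan: Round dished pan of bare steel, 116 mm across, 18 mm deep, 180 g, bow handle of thin rod across it along y, pouring lip (a channel 22 mm wide) standing out along +x to 82 mm. Origin at the centre of its underside.
- pan_seat (a point): Where the centre of the ball is when it rests in the middle of the pan: 16 mm above the pan's underside, on its centre line. The floor rises from the middle at about 8.5 degrees, near the rim at about 18 degrees, so a tilt or a jerk makes the ball roll.
- ball_center (a point): Centre of the loose steel grinding ball, 24 mm across, 57 g, lying in the middle of the pan.
- ring_top (a point): Cork ring fixed to the bench, 88 mm outside, 48 mm inside, 22 mm high, on which the pan stands loosely; the point is the centre of its upper face.
- cork_ring: The same cork ring, origin at the centre of its underside.
- beaker: The same beaker, origin at the centre of the underside of its base, z from base to mouth. Flat base about 48 mm across: let go with its base edge on the bench and leaning up to about 0.4 rad, it rocks upright by itself.
- bottle: Bystander: capped amber bottle, 51 mm across, 90 mm tall, standing on the other side of the pan from the beaker; origin at the centre of its underside.
- petri_stack: Bystander: petri dish, 60 mm across, 15 mm high, just on the robot's side of the pan; origin at the centre of its underside.
- vial: Bystander: small capped vial, 22 mm across, 50 mm tall, beyond the pan; origin at the centre of its underside.
Things that resemble listed ones, but are neither listed nor needed, are in the scene too. What is shaped like the beaker but blue or red is not meant.

How it is judged (in metres and radians):
On the way, in this order (a step that is already met when the one before it is completed fails the run):
1. the beaker stands upright on the bench, let go, where it had fallen (angle between beaker's own z axis and vertical below 0.08 rad and height (world z) of beaker below 0.006 m and linear speed of beaker below 0.03 m/s and contact force between each of the arm, the fingers and beaker below 0.1 N and distance of beaker_center from where it was at the start of the episode below 0.1 m), for 0.3 s.
2. the pan is lifted off the cork ring before it is turned (height (world z) of pan above 0.04 m and contact force between pan and cork_ring below 0.05 N and (y of beaker in the frame of pan above 0.09 m or y of beaker in the frame of pan below -0.09 m)), for 0.1 s.
At the end, for the whole second after the job is handed in: Pan held still by the fingers, underside over 60 mm above the bench, within 70 mm of over the ring, level to 0.10 rad, ball within 12 mm of its middle, lip line within 35 mm of the beaker's middle; beaker upright on the bench within 100 mm of where it lay (height (world z) of pan above 0.06 m and contact force between the fingers and pan above 1 N and contact force between pan and cork_ring below 0.05 N and horizontal distance between pan and ring_top below 0.07 m and angle between pan's own z axis and vertical below 0.1 rad and linear speed of pan below 0.03 m/s and angular speed of pan below 0.2 rad/s and distance between ball_center and pan_seat below 0.012 m and x of beaker in the frame of pan above 0.1 m and y of beaker in the frame of pan between -0.035 and 0.035 m and angle between beaker's own z axis and vertical below 0.08 rad and height (world z) of beaker below 0.006 m and distance of beaker_center from where it was at the start of the episode below 0.1 m); the arm keeps its last pose, push and grip.
It fails at once if the ball rolled more than 30 mm from the middle of the pan (distance between ball_center and pan_seat above 0.03 m).
It fails at once if the pan was tilted far from level (angle between pan's own z axis and vertical above 0.25 rad).
It fails at once if another thing on the bench was disturbed (distance of any of bottle, petri_stack, vial from where it was at the start of the episode above 0.03 m).
It also fails if it takes over 59 s, if anything falls off the work surface, if the arm or the gripper's body presses on something with over 40 N, if the wrist force passes 120 N, or if a joint passes its speed limit or range.

ROBOT

A 6-joint arm with a two-finger parallel gripper is mounted at the origin on a cart in front of the work surface, level with it; the furniture and walls round the work are solid. World frame = base frame: x ahead of the robot, y to its left, z up, the work surface at z = 0. Lengths are in m, angles in degrees, forces in N, time in s.
With the tool pointing down it reaches from about 0.25 to 0.725 m from the base axis. Payload 9.7 kg.
Tool frame: the origin (TCP) lies on the centre line of the jaws, within the pads' length; the fingertips stand tip_reach ahead of it and the grasp point (between the pads) lies 2 mm behind it (tip_reach is the distance from the TCP to the fingertips, in m); z points along the fingers, y is the direction in which the jaws open and shut (so a half turn about z gives the same grasp; the last joint's range is limited). The gripper opens to 85 mm and grips with 20 to 120 N. Pads are 22 mm wide; open, the fingers measure 114 mm over their backs; the gripper's body (76 mm by 85 mm) begins 54 mm behind the grasp point. The pads swing forward as they close: fully open they stand 13 mm farther back than shut.
Start: joints at [71.161, 4.979, 10.078, 95.1, 0, 90], TCP at [0.178, 0.521, 0.248] pointing down, gripper open.
Joint ranges: [-179.16, 179.16], [-48.56, 103.87], [-65.8, 70.77], [-126.05, 130.52], [-82.76, 87.17], [-180, 180]. Speed limits (degrees/s): [127.2, 127.2, 147.25, 180, 180, 180].

INTERFACE

Orientations are given as [roll, pitch, yaw] about the fixed x, y, z axes, in that order (R = Rz(yaw) Ry(pitch) Rx(roll)).
In Python, from workcell import get_obs, camera, calibration, job_done, tip_reach gives the robot as it stands.
- The arm moves only by the tool apply_moves, never from a script. Its argument "rows" is a list of rows, each a list of 7 numbers: the shift along the world's x, y, z in mm, then the turn, a rotation vector about the world's x, y, z in degrees, then the closure, from 0 (fully open) to 1 (shut). A call has 1 to 20 rows; each row shifts and turns the commanded pose from where the row before left it; what a row does not reach is not made up. A row lasts 1/8 s, in which the tool goes at most 62.5 mm and 10.7 degrees, less where a joint would pass 70% of its speed; a pose out of reach is approached as far as the arm can. A call with a gripper value outside its range is refused whole. The fingers move at their own pace and stop on an object; "grip_force" is the grip in N (left out, the last holds). Time passes only in rows, so rows that do not move let the fingers close. It gives the time, the measured TCP pose, the force and the opening at its end, in the units of the state.
- get_obs(): the state, without advancing time (a new reading comes with each control period).
- camera(name): name is "scene" or "top"; returns the picture (384x512x3 uint8, red, green, blue); there is no depth.
- calibration(name): a dict with "intrinsics" (3x3 intrinsics, pixels), "T" (4x4, takes a point from camera to world coordinates). Camera axes: x right, y down, z forward; pixel columns grow to the right and rows downward; lengths in m; the calibration is good to about 2 mm. A picture is of the moment at which its call begins. calibration takes no time and is no camera call.
- job_done(): hands the job in, once; it reports no verdict.
The state is a dict: "time": time; "q": joint angles; "qd": joint speeds; "joint_efforts": joint torques, N m; "ee_pos": TCP position; "tcp_rot": TCP orientation; "wrist_force": force on the tool from outside, world axes, zero at the start; "torque": the same for the moment, N m; "opening": finger opening in m.
Only numpy, scipy, OpenCV 4.12 (cv2) and the standard library are available. Lean on these libraries where they do the work, as an engineer would, in place of code of your own. Each camera call takes 0.05 s, during which the arm holds its last target.

## Working session

There is one attempt and no reset: what is moved stays moved. The work goes in short steps, Python scripts to look and compute and a tool call to move; the robot and the scene stay as the last step left them, time stands still between calls to the robot, and variables do not carry over. Pictures are saved under pics/ and viewed, and the job is handed in when it is done.

Besides the shell and the picture viewer there is one more tool, called after ">>>" by a JSON object that holds its "api" and its "payload". apply_moves: Moves the arm, as the interface text tells. Its arguments: {"type":"object","properties":{"rows":{"type":"array","items":{"type":"array","items":{"type":"number"}}},"grip_force":{"type":"number"}},"required":["rows"]}

```bash
mkdir -p pics; ls; python3 - <<'E'
from workcell import get_obs, camera, calibration, tip_reach
import cv2,numpy as np
np.set_printoptions(precision=4,suppress=True)
print(tip_reach if not callable(tip_reach) else tip_reach())
o=get_obs();print(o)
for n in("scene","top"):
    im=camera(n);c=calibration(n);print(n,c["intrinsics"],c["T"])
    cv2.imwrite(f"pics/{n}0.png",cv2.cvtColor(im,cv2.COLOR_RGB2BGR))
E
```

```text
pics
0.017
{'time': 0.0, 'q': array([71.1604,  5.0109, 10.0335, 95.0992, -0.0012, 89.9997]), 'qd': array([-0.0361, -0.1203, -0.0425, -0.0008,  0.0342,  0.0361]), 'joint_efforts': array([ -0.0036, -52.039 ,  46.4805,   0.0167,   0.    ,  -0.    ]), 'ee_pos': array([0.1775, 0.5203, 0.2476]), 'tcp_rot': array([-179.9234,    0.0012,  161.1607]), 'wrist_force': array([-0.384 ,  0.396 ,  0.0798]), 'torque': array([ 0.0004, -0.065 , -0.0403]), 'opening': 0.08516304708783781}
scene [[390.6849   0.     253.461 ]
 [  0.     390.6849 192.7718]
 [  0.       0.       1.    ]] [[-0.479  -0.3671  0.7974 -0.2146]
 [-0.8778  0.2037 -0.4335  0.4706]
 [-0.0033 -0.9076 -0.4198  0.5171]
 [ 0.      0.      0.      1.    ]]
top [[485.1212   0.     253.3294]
 [  0.     485.1212 188.8747]
 [  0.       0.       1.    ]] [[-0.0218 -0.9934  0.1127  0.4368]
 [-0.9996  0.02   -0.0175  0.0463]
 [ 0.0151 -0.113  -0.9935  1.3461]
 [ 0.      0.      0.      1.    ]]
```

View pics/scene0.png

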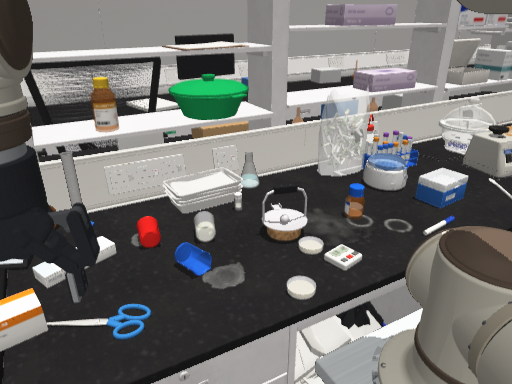

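View pics/top0.png

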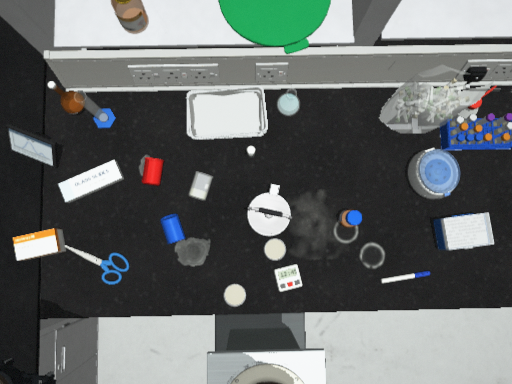

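```bash
python3 - <<'E'
import cv2
t=cv2.imread("pics/top0.png");s=cv2.imread("pics/scene0.png")
a=cv2.resize(t[135:265,140:300],None,fx=5,fy=4.6 and 5,interpolation=cv2.INTER_CUBIC)[:600]
cv2.imwrite("pics/topc.png",a[:600,:800])
b=cv2.resize(s[170:280,170:320],None,fx=5,fy=5,interpolation=cv2.INTER_CUBIC)
cv2.imwrite("pics/scenec.png",b)
E
```

```text
(no output)
```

View pics/topc.png

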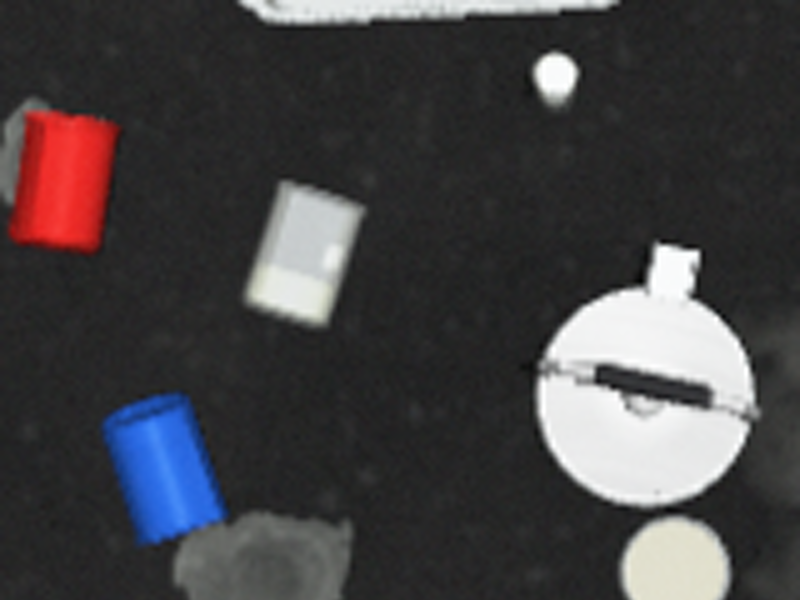

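View pics/scenec.png

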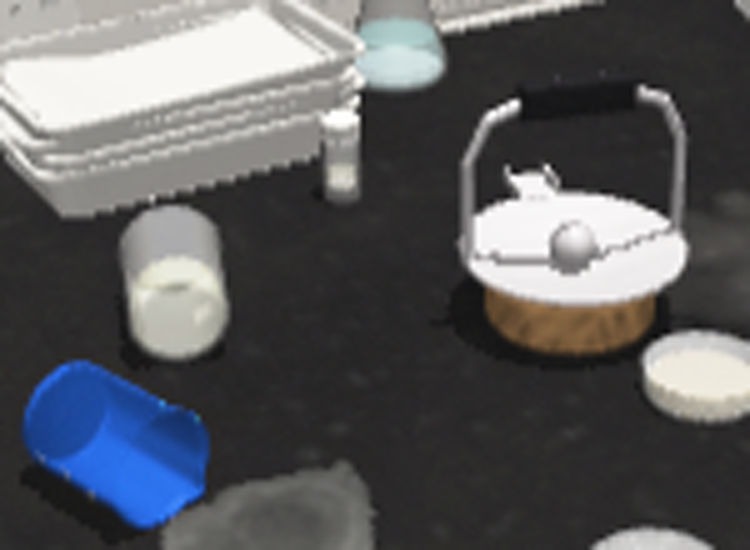

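```bash
cat > h.py <<'E'
import numpy as np,cv2
from workcell import get_obs,camera,calibration
np.set_printoptions(precision=4,suppress=True)
def ray(n,u,v):
    c=calibration(n);T=c["T"];d=T[:3,:3]@np.linalg.solve(c["intrinsics"],[u,v,1.]);return T[:3,3],d
def atz(n,u,v,z):
    o,d=ray(n,u,v);return o+d*(z-o[2])/d[2]
def proj(n,p):
    c=calibration(n);T=c["T"];q=c["intrinsics"]@(T[:3,:3].T@(np.asarray(p)-T[:3,3]));return q[:2]/q[2]
def snap(n,f,box=None,k=5):
    im=cv2.cvtColor(camera(n),cv2.COLOR_RGB2BGR);cv2.imwrite(f"pics/{f}_full.png",im)
    if box:
        x,y,w,h=box;im=cv2.resize(im[y:y+h,x:x+w],None,fx=k,fy=k,interpolation=cv2.INTER_CUBIC)
    cv2.imwrite(f"pics/{f}.png",im)
E
python3 - <<'E'
from h import *
f=lambda u,v:(140+(u-2)/5,135+(v-2)/5)
g=lambda u,v:(170+(u-2)/5,170+(v-2)/5)
P=[atz("top",*f(u,v),0.026) for u,v in((285,182),(365,208),(325,326),(245,302))]
print(np.array(P)); m=(P[0]+P[1])/2;b=(P[2]+P[3])/2
ax=m-b;print("mouth",m,"base",b,"len",np.linalg.norm(ax),"ang",np.degrees(np.arctan2(ax[1],ax[0])),"w",np.linalg.norm(P[0]-P[1]),np.linalg.norm(P[2]-P[3]))
A=atz("top",*f(597,375),0.132);B=atz("top",*f(712,394),0.132)
print("grip",A,B,(A+B)/2,np.linalg.norm(A-B),np.degrees(np.arctan2(*(A-B)[[1,0]])))
print("pan rim centre",atz("top",*f(645,396),0.040),"lip",atz("top",*f(674,270),.04))
a=atz("scene",*g(522,99),0.122);b=atz("scene",*g(637,93),.122);print("grip scene",a,b,(a+b)/2)
print("vial",atz("top",*f(556,75),.05), "petri",atz("top",*f(675,570),.015),"bottle",atz("top",353,217,.09))
for p in ((.178,.521,.248),): print(proj("top",p),proj("scene",p))
for nm,px in(("red",(152,171)),("blue",(172,228))): print(nm,atz("top",*px,.027))
E
```

```text
[[0.6391 0.1777 0.026 ]
 [0.6238 0.134  0.026 ]
 [0.5593 0.1566 0.026 ]
 [0.5733 0.2001 0.026 ]]
mouth [0.6315 0.1559 0.026 ] base [0.5663 0.1784 0.026 ] len 0.06893653885356629 ang -19.032151820086984 w 0.04628542055442438 0.04567629303511098
grip [0.522  0.0119 0.132 ] [ 0.5112 -0.0456  0.132 ] [ 0.5166 -0.0169  0.132 ] 0.05843607428001106 79.41439601740817
pan rim centre [ 0.5166 -0.0164  0.04  ] lip [ 0.5846 -0.0338  0.04  ]
grip scene [0.5287 0.009  0.122 ] [ 0.5073 -0.0444  0.122 ] [ 0.518  -0.0177  0.122 ]
vial [0.6912 0.028  0.05  ] petri [ 0.4229 -0.0315  0.015 ] bottle [ 0.5006 -0.233   0.09  ]
[ 29.754  368.8099] [ 29.7269 299.4707]
red [0.6413 0.2996 0.027 ]
blue [0.4844 0.2454 0.027 ]
```

```bash
python3 - <<'E'
from h import *
for p in((.599,.167,.024),(.5663,.1784,.024),(.6315,.1559,.024)):print(proj("scene",p), (proj("scene",p)-170)*5)
E
```

```text
[205.3374 227.2214] [176.687  286.1072]
[206.0868 234.1904] [180.4338 320.9521]
[204.5555 220.7365] [172.7775 253.6826]
```

>>> {"api": "apply_moves", "payload": {"rows": [[21.6,-17.8,-4,0.245,0.71,0,0],[21.6,-17.8,-4,0.245,0.71,0,0],[21.6,-17.8,-4,0.245,0.71,0,0],[21.6,-17.8,-4,0.245,0.71,0,0],[21.6,-17.8,-4,0.245,0.71,0,0],[21.6,-17.8,-4,0.245,0.71,0,0],[21.6,-17.8,-4,0.245,0.71,0,0],[21.6,-17.8,-4,0.245,0.71,0,0],[21.6,-17.8,-4,0.245,0.71,0,0],[21.6,-17.8,-4,0.245,0.71,0,0],[21.6,-17.8,-4,0.245,0.71,0,0],[21.6,-17.8,-4,0.245,0.71,0,0],[21.6,-17.8,-4,0.245,0.71,0,0],[21.6,-17.8,-4,0.245,0.71,0,0],[21.6,-17.8,-4,0.245,0.71,0,0],[21.6,-17.8,-4,0.245,0.71,0,0],[21.6,-17.8,-4,0.245,0.71,0,0],[21.6,-17.8,-4,0.245,0.71,0,0],[21.6,-17.8,-4,0.245,0.71,0,0],[21.6,-17.8,-4,0.245,0.71,0,0]], "grip_force": 30}}

```text
time: 2.6
ee_pos: [0.6102, 0.1639, 0.1676]
tcp_rot: [180.0, -15.1, 161.2]
wrist_force: [-0.3, -0.5, -0.2]
opening: 0.0853
```

Candidates in the top picture are the clear glass beaker at (201,186), the red look-alike at (152,171) and the blue one at (172,228). I chose the clear one: the close crop shows wax in the end nearest the robot, and the scene view agrees with its position.

>>> {"api": "apply_moves", "payload": {"rows": [[0,0,-14,0,0,0,0],[0,0,-14,0,0,0,0],[0,0,-14,0,0,0,0],[0,0,-14,0,0,0,0],[0,0,-14,0,0,0,0],[0,0,-14,0,0,0,0],[0,0,-14,0,0,0,0],[0,0,-14,0,0,0,0],[0,0,-14,0,0,0,0],[0,0,-14,0,0,0,0],[0,0,0,0,0,0,0]]}}

```text
time: 3.98
ee_pos: [0.6089, 0.1644, 0.0268]
tcp_rot: [-180.0, -15.1, 161.1]
wrist_force: [1.0, 0.7, 0.5]
opening: 0.0852
```

```bash
python3 - <<'E'
from h import *
snap("scene","s1",(130,140,150,115))
snap("top","t1",(130,110,150,115))
E
```

```text
(no output)
```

View pics/s1.png

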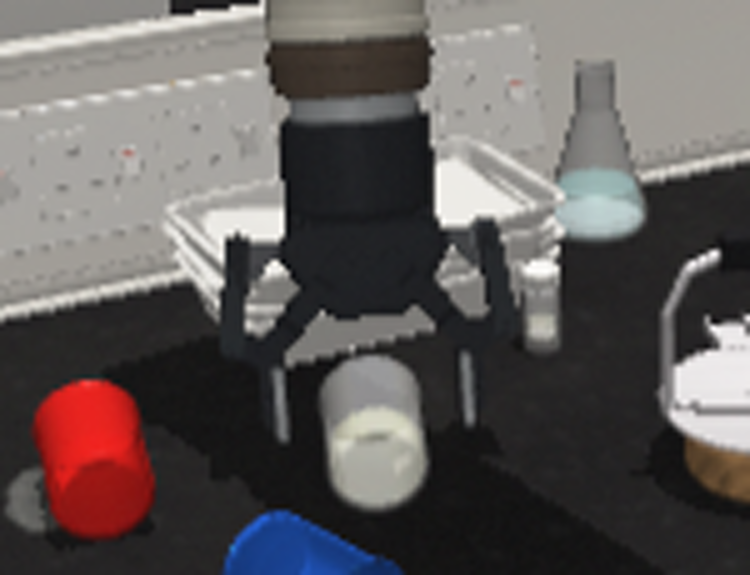

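View pics/t1.png

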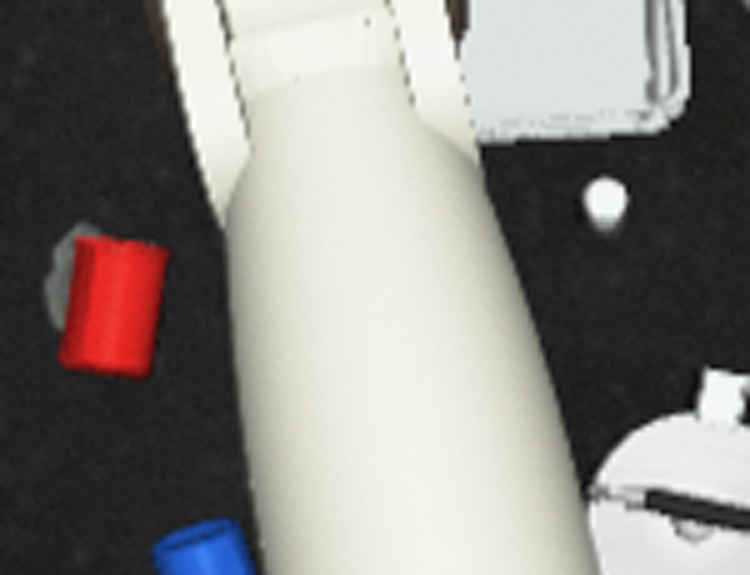

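The scene crop shows both fingers straddling the clear beaker: tips at about (281,440) and (470,425), beaker at (375,430). The top view is blocked by the arm. Closing now.

>>> {"api": "apply_moves", "payload": {"rows": [[0,0,0,0,0,0,0.3],[0,0,0,0,0,0,0.45],[0,0,0,0,0,0,0.6],[0,0,0,0,0,0,0.8],[0,0,0,0,0,0,1],[0,0,0,0,0,0,1],[0,0,0,0,0,0,1],[0,0,0,0,0,0,1]], "grip_force": 30}}

```text
time: 5.08
ee_pos: [0.61, 0.1646, 0.0291]
tcp_rot: [179.9, -15.0, 161.2]
wrist_force: [-0.5, 0.3, 5.4]
opening: 0.0511
```

```bash
python3 - <<'E'
from h import *
o=get_obs();print(o["q"],o["opening"],o["wrist_force"])
snap("scene","s2",(130,140,150,115))
E
```

```text
[11.8651 30.1351 15.6653 88.421   7.6572 29.8345] 0.051135394002921296 [-0.4536  0.2958  5.4099]
```

View pics/s2.png

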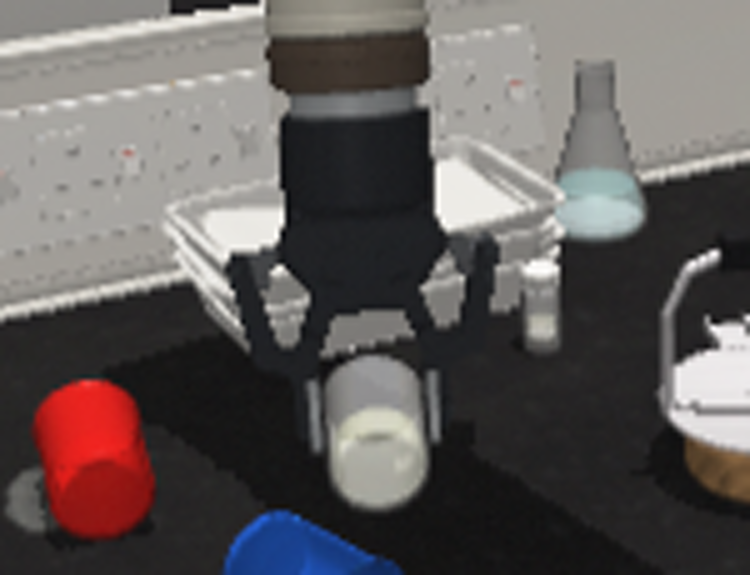

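The beaker is gripped at 51 mm opening. Next I lift it and turn it upright.

>>> {"api": "apply_moves", "payload": {"rows": [[0,0,10,0,0,0,1],[0,0,10,0,0,0,1],[0,0,10,0,0,0,1],[0,0,10,0,0,0,1],[0,0,10,0,0,0,1],[0,0,10,0,0,0,1],[0,0,10,0,0,0,1],[0,0,10,0,0,0,1],[0,0,0,-1.47,-4.26,0,1],[0,0,0,-1.47,-4.26,0,1],[0,0,0,-1.47,-4.26,0,1],[0,0,0,-1.47,-4.26,0,1],[0,0,0,-1.47,-4.26,0,1],[0,0,0,-1.47,-4.26,0,1],[0,0,0,-1.47,-4.26,0,1],[0,0,0,-1.47,-4.26,0,1],[0,0,0,-1.47,-4.26,0,1],[0,0,0,-1.47,-4.26,0,1]]}}

```text
time: 7.38
ee_pos: [0.6095, 0.1646, 0.1089]
tcp_rot: [-179.9, 30.2, 161.2]
wrist_force: [-0.6, -0.1, 0.3]
opening: 0.0511
```

```bash
python3 - <<'E'
from h import *
o=get_obs();print(o["q"],o["opening"],o["wrist_force"])
snap("scene","s3",(130,120,150,115))
E
```

```text
[ 23.385   -5.6174 -21.2413  51.1214 -19.817   38.1119] 0.05113411388565214 [-0.6463 -0.0606  0.3483]
```

View pics/s3.png

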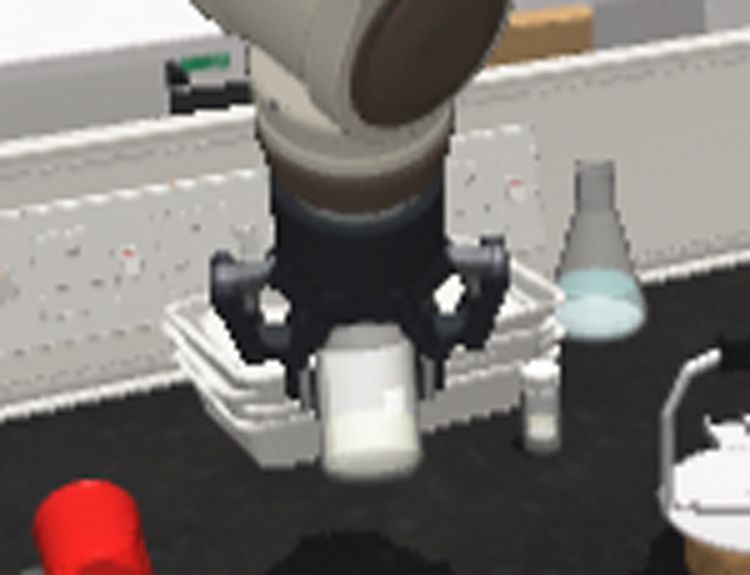

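>>> {"api": "apply_moves", "payload": {"rows": [[0,0,-3,-1.47,-4.26,0,1],[0,0,-3,-1.47,-4.26,0,1],[0,0,-3,-1.47,-4.26,0,1],[0,0,-3,-1.47,-4.26,0,1],[0,0,-3,-1.47,-4.26,0,1],[0,0,-3,-1.47,-4.26,0,1],[0,0,-3,-1.47,-4.26,0,1],[0,0,0,-1.47,-4.26,0,1],[0,0,0,-1.47,-4.26,0,1],[0,0,0,-1.47,-4.26,0,1],[0,0,0,0,0,0,1]]}}

```text
time: 8.8
ee_pos: [0.609, 0.1644, 0.0848]
tcp_rot: [-178.5, 74.9, 162.5]
wrist_force: [-0.1, -0.1, -1.0]
opening: 0.0512
```

```bash
python3 - <<'E'
from h import *
o=get_obs();print(o["q"],o["opening"],o["wrist_force"])
snap("scene","s4",(130,120,150,115))
snap("top","t4",(130,110,150,115))
E
```

```text
[ 34.3213  -8.8207 -56.7913 -23.6711 -50.789   18.8894] 0.05117437818101727 [-0.1242 -0.096  -1.0352]
```

View pics/s4.png

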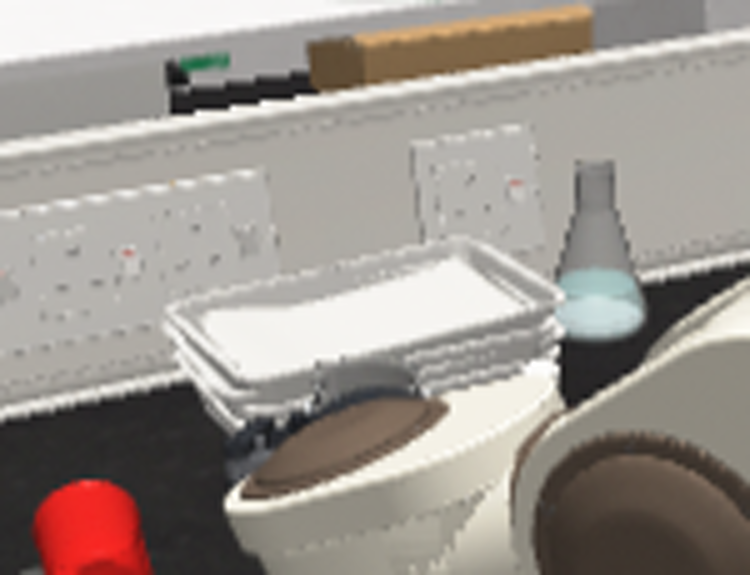

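View pics/t4.png

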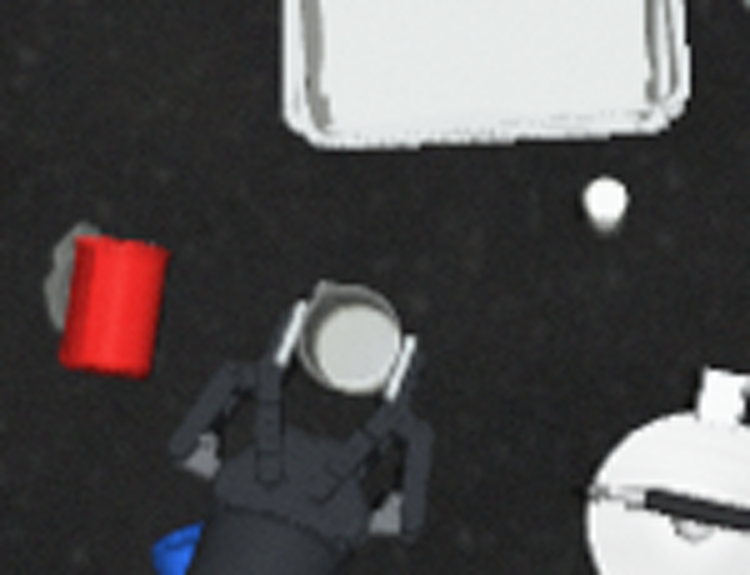

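The top crop shows the beaker upright in the fingers at (355,345). The blue beaker at (180,550) is close beside the wrist, so I'll yaw the tool away from it before lowering.

>>> {"api": "apply_moves", "payload": {"rows": [[0,0,0,0,0,3.75,1],[0,0,0,0,0,3.75,1],[0,0,0,0,0,3.75,1],[0,0,0,0,0,3.75,1],[0,0,0,0,0,3.75,1],[0,0,0,0,0,3.75,1],[0,0,0,0,0,3.75,1],[0,0,0,0,0,3.75,1],[0,0,-6,0,0,0,1],[0,0,-6,0,0,0,1],[0,0,-6,0,0,0,1],[0,0,-6,0,0,0,1],[0,0,-4,0,0,0,1],[0,0,0,0,0,0,1]]}}

```text
time: 10.65
ee_pos: [0.622, 0.1694, 0.0604]
tcp_rot: [-179.1, 74.7, -168.3]
wrist_force: [-0.4, 0.1, -0.9]
opening: 0.051
```

```bash
python3 - <<'E'
from h import *
o=get_obs();print(o["q"],o["opening"],o["wrist_force"])
snap("scene","s5",(110,120,160,120))
snap("top","t5",(130,130,150,115))
E
```

```text
[ 18.1759 -11.0746 -65.8054 -39.3054  -7.0901   1.7077] 0.05097507789087399 [-0.4458  0.1202 -0.8501]
```

View pics/s5.png

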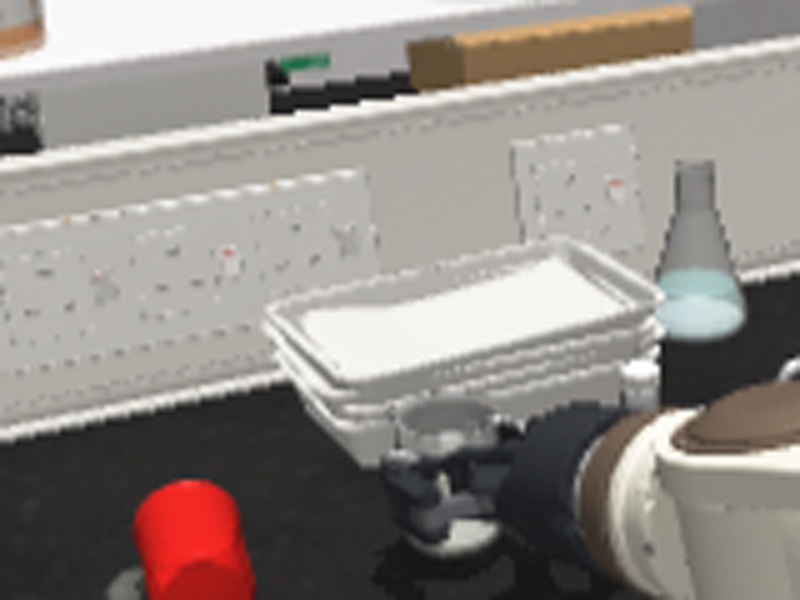

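View pics/t5.png

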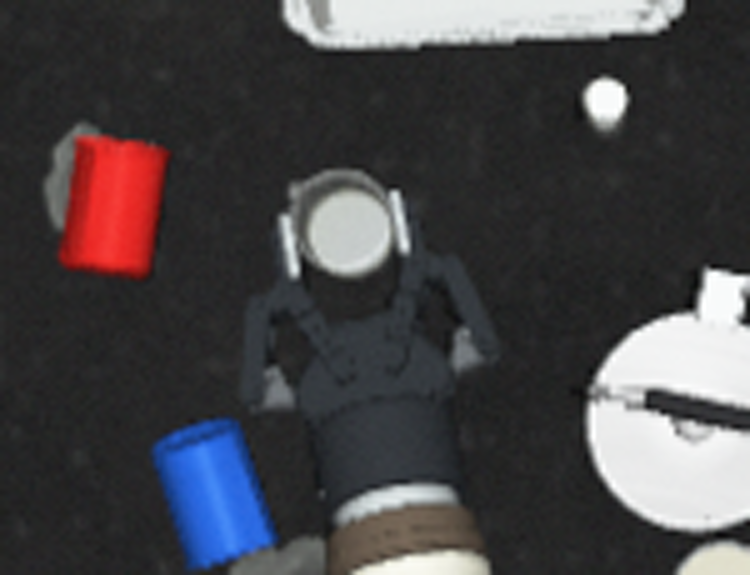

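>>> {"api": "apply_moves", "payload": {"rows": [[8,1,0,0,0,0,1],[8,1,0,0,0,0,1],[8,1,0,0,0,0,1],[0,0,0,0,0,0,1]]}}

```text
time: 11.25
ee_pos: [0.6468, 0.1723, 0.0613]
tcp_rot: [-179.1, 74.8, -168.3]
wrist_force: [-0.3, -0.3, -0.9]
opening: 0.0516
```

```bash
python3 - <<'E'
from h import *
from scipy.spatial.transform import Rotation as R
o=get_obs();print(o["q"],o["wrist_force"],o["ee_pos"],o["tcp_rot"]); print(R.from_euler("xyz",o["tcp_rot"],degrees=True).as_matrix())
E
```

```text
[ 17.4976  -6.9504 -62.4531 -40.1678  -6.4545   1.5338] [-0.3406 -0.2695 -0.878 ] [0.6468 0.1723 0.0613] [-179.1485   74.7629 -168.3105]
[[-0.2574 -0.1885  0.9477]
 [-0.0532  0.9821  0.1809]
 [-0.9648 -0.0039 -0.2628]]
```

>>> {"api": "apply_moves", "payload": {"rows": [[0.5,0,-2.5,0,0,0,1],[0.5,0,-2.5,0,0,0,1],[0.5,0,-2.5,0,0,0,1],[0.5,0,-2,0,0,0,1],[0.5,0,-2,0,0,0,1],[0,0,0,0,0,0,1]]}}

```text
time: 12.0
ee_pos: [0.6486, 0.1723, 0.0494]
tcp_rot: [-179.1, 74.7, -168.3]
wrist_force: [-0.6, 0.2, -0.4]
opening: 0.0514
```

```bash
python3 - <<'E'
from h import *
o=get_obs();print(o["q"],o["wrist_force"],o["ee_pos"],o["tcp_rot"])
snap("scene","s6",(150,160,120,90),6)
E
```

```text
[ 17.4114  -4.2543 -62.2406 -42.6263  -6.3608   1.5028] [-0.5601  0.2381 -0.3818] [0.6486 0.1723 0.0494] [-179.1191   74.735  -168.2699]
```

View pics/s6.png

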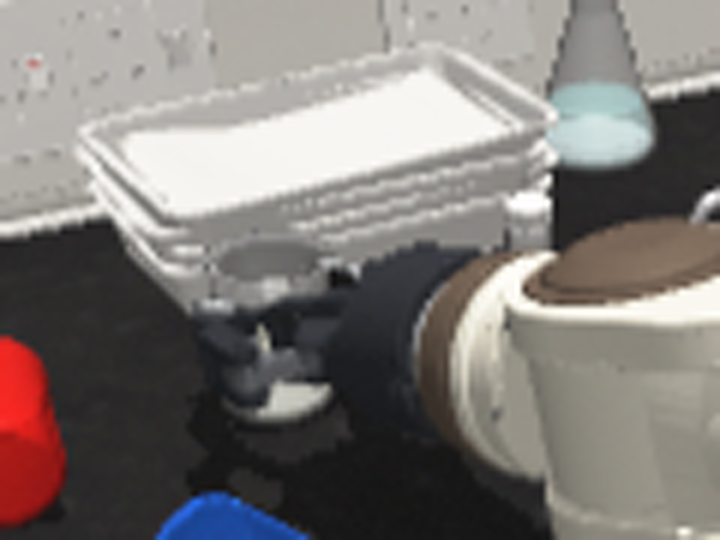

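>>> {"api": "apply_moves", "payload": {"rows": [[0,0,-1.5,0,0,0,1],[0,0,-1,0,0,0,1],[0,0,-1,0,0,0,1],[0,0,0,0,0,0,1]]}}

```text
time: 12.55
ee_pos: [0.6495, 0.1725, 0.0479]
tcp_rot: [-179.2, 74.9, -168.3]
wrist_force: [-1.0, -0.5, 5.5]
opening: 0.0513
```

Contact shows as 5.5 N upward, so I'm releasing.

>>> {"api": "apply_moves", "payload": {"rows": [[0,0,0.5,0,0,0,0.35],[0,0,0,0,0,0,0.3],[0,0,0,0,0,0,0.2],[0,0,0,0,0,0,0.1],[0,0,0,0,0,0,0],[0,0,0,0,0,0,0],[0,0,0,0,0,0,0],[0,0,0,0,0,0,0]]}}

```text
time: 13.55
ee_pos: [0.6487, 0.1723, 0.0467]
tcp_rot: [-179.1, 74.8, -168.3]
wrist_force: [-0.3, 0.4, -0.6]
opening: 0.0854
```

```bash
python3 - <<'E'
from h import *
o=get_obs();print(o["q"],o["wrist_force"],o["ee_pos"],o["tcp_rot"],o["opening"])
snap("scene","s7",(150,160,120,90),6)
snap("top","t7",(130,130,150,115))
E
```

```text
[ 17.4134  -3.6546 -62.235  -43.2441  -6.3589   1.5052] [-0.272   0.3994 -0.5958] [0.6487 0.1723 0.0467] [-179.1388   74.7586 -168.2857] 0.0854222531085835
```

View pics/s7.png

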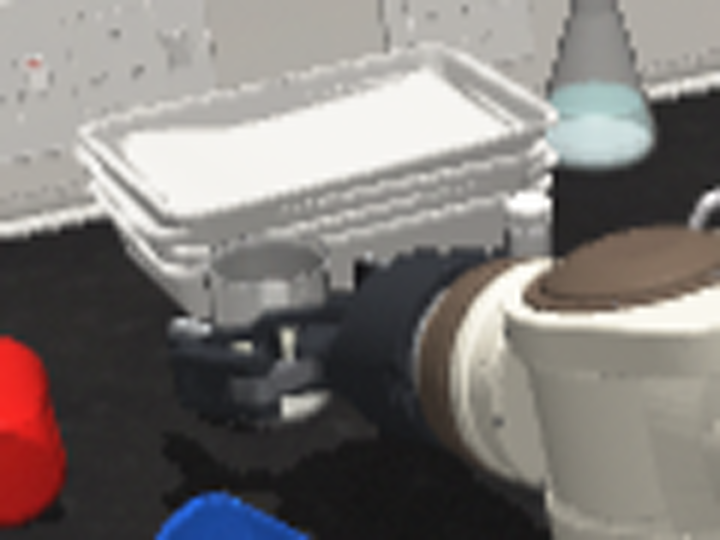

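View pics/t7.png

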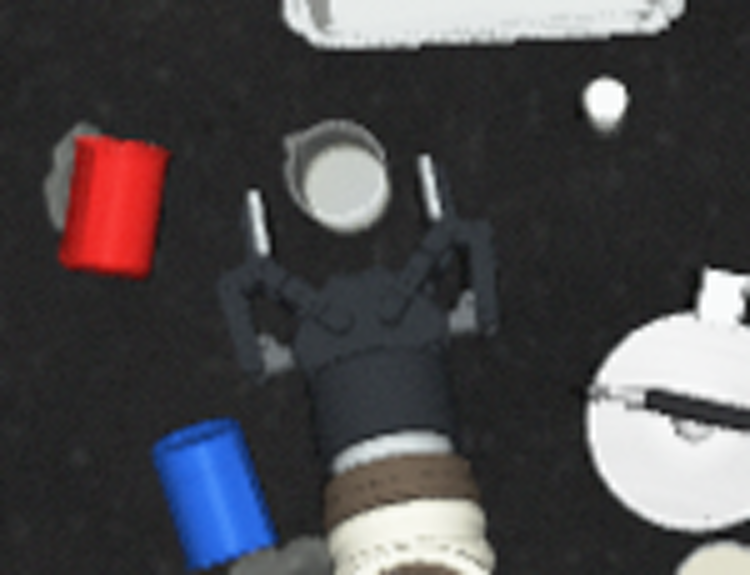

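The beaker stands free between the open fingers, with gaps of about 40 crop pixels on each side. I'll move straight up and then turn the tool down.

>>> {"api": "apply_moves", "payload": {"rows": [[0,0,5,0,0,0,0],[0,0,8,0,0,0,0],[0,0,10,0,0,0,0],[0,0,10,0,0,0,0],[0,0,10,0,0,0,0],[0,0,10,0,0,0,0],[0,0,10,0,0,0,0],[0,0,15,0,0,0,0],[0,0,15,0,0,0,0],[0,0,15,0,0,0,0],[0,0,15,0,0,0,0],[0,0,15,0,0,0,0]]}}

```text
time: 15.15
ee_pos: [0.6485, 0.1723, 0.1855]
tcp_rot: [-179.1, 74.8, -168.3]
wrist_force: [-1.0, 0.2, 0.4]
opening: 0.0857
```

```bash
python3 - <<'E'
from h import *
from scipy.spatial.transform import Rotation as R
o=get_obs();print(o["q"],o["wrist_force"],o["ee_pos"],o["tcp_rot"],o["opening"])
A=R.from_euler("xyz",o["tcp_rot"],degrees=True)
# target tool down, y axis (jaws) along pan x (-11 or 169 deg)
for jy in(-11,169):
    B=R.from_euler("xyz",[180,0,jy+90],degrees=True);print(jy,B.as_matrix()[:,1],(B*A.inv()).as_rotvec(degrees=True),np.linalg.norm((B*A.inv()).as_rotvec(degrees=True)))
snap("scene","s8",(150,150,150,115),5)
snap("top","t8",(130,130,150,115))
E
```

```text
[ 17.4127 -26.2226 -58.0258 -16.4604  -6.3589   1.5055] [-1.0037  0.1676  0.4143] [0.6485 0.1723 0.1855] [-179.1374   74.7521 -168.2851] 0.08567368245904135
-11 [ 0.9816 -0.1908  0.    ] [ 61.1946  60.7536 -93.6122] 127.27534861510429
169 [-0.9816  0.1908  0.    ] [-55.472   55.8746  57.5922] 97.54981735230257
```

View pics/s8.png

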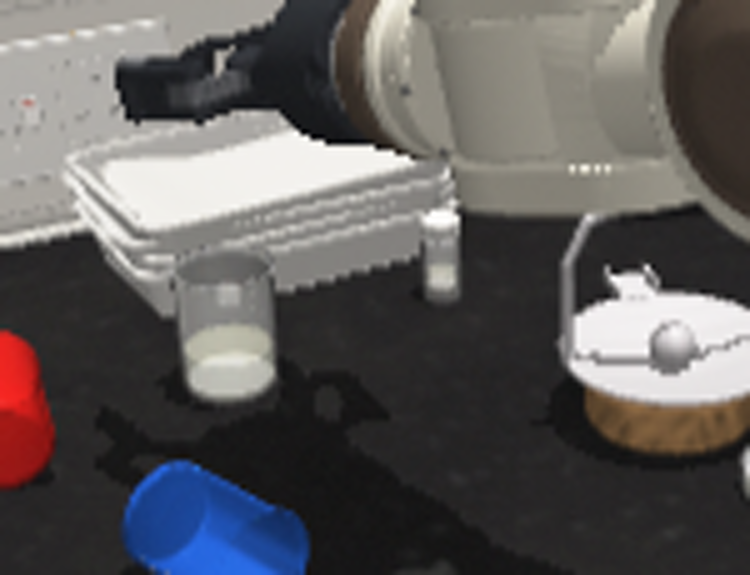

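View pics/t8.png

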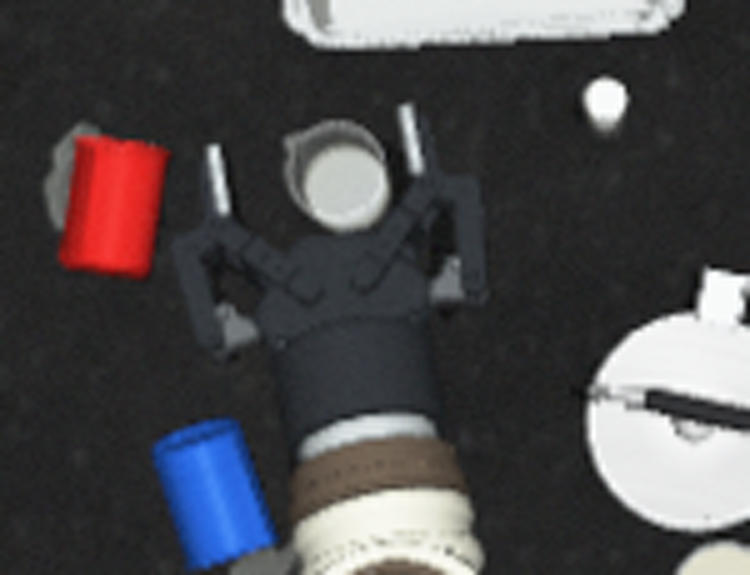

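```bash
python3 - <<'E'
from h import *
t=cv2.imread("pics/top0.png")
cv2.imwrite("pics/panbig.png",cv2.resize(t[180:240,240:300],None,fx=10,fy=10,interpolation=cv2.INTER_CUBIC))
g=cv2.cvtColor(t,cv2.COLOR_BGR2GRAY)
sub=g[205:218,255:287]; m=(sub<70).astype(np.uint8); ys,xs=np.nonzero(m)
n,l,st,ce=cv2.connectedComponentsWithStats(m); k=1+np.argmax(st[1:,4]); ys,xs=np.nonzero(l==k)
rect=cv2.minAreaRect(np.c_[xs,ys].astype(np.float32)); print(rect,st[k])
c=np.array([xs.mean()+255,ys.mean()+205]);vx,vy,_,_=cv2.fitLine(np.c_[xs,ys].astype(np.float32),2,0,.01,.01).ravel()
A=atz("top",c[0]-10*vx,c[1]-10*vy,.132);B=atz("top",c[0]+10*vx,c[1]+10*vy,.132)
print("grip centre",atz("top",*c,.132),"ydir",np.degrees(np.arctan2(*(A-B)[[1,0]])))
E
```

```text
((14.923077583312988, 6.884614944458008), (22.553356170654297, 4.118439197540283), 11.309932708740234) [ 4  3 23  8 90]
grip centre [ 0.5159 -0.0148  0.132 ] ydir 76.91933271908911
```

View pics/panbig.png

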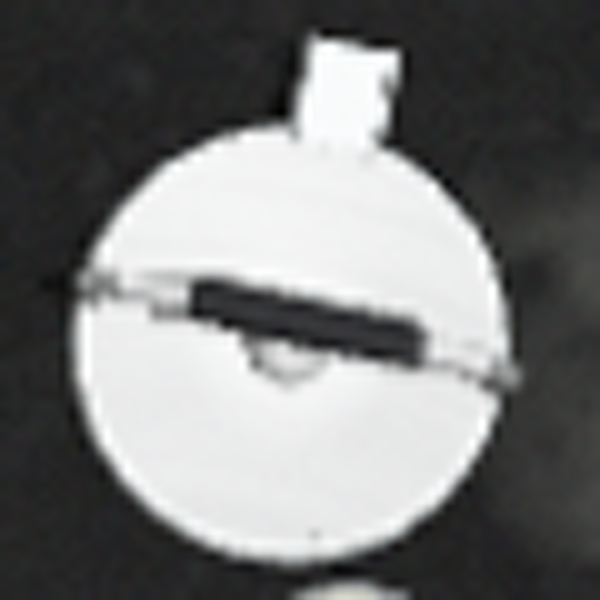

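>>> {"api": "apply_moves", "payload": {"rows": [[0,0,0,-1.18,6.14,0,0],[0,0,0,-1.18,6.14,0,0],[0,0,0,-1.18,6.14,0,0],[0,0,0,-1.18,6.14,0,0],[0,0,0,-1.18,6.14,0,0],[0,0,0,-1.18,6.14,0,0],[0,0,0,-1.18,6.14,0,0],[0,0,0,-1.18,6.14,0,0],[0,0,0,-1.18,6.14,0,0],[0,0,0,-1.18,6.14,0,0],[0,0,0,-1.18,6.14,0,0],[0,0,0,-1.18,6.14,0,0]]}}

```text
time: 16.75
ee_pos: [0.6487, 0.1723, 0.1841]
tcp_rot: [-179.9, -0.5, -168.9]
wrist_force: [1.6, 0.1, 0.9]
opening: 0.0855
```

>>> {"api": "apply_moves", "payload": {"rows": [[-13.24,-18.83,0,0,0,6.62,0],[-13.24,-18.83,0,0,0,6.62,0],[-13.24,-18.83,0,0,0,6.62,0],[-13.24,-18.83,0,0,0,6.62,0],[-13.24,-18.83,0,0,0,6.62,0],[-13.24,-18.83,0,0,0,6.62,0],[-13.24,-18.83,0,0,0,6.62,0],[-13.24,-18.83,0,0,0,6.62,0],[-13.24,-18.83,0,0,0,6.62,0],[-13.24,-18.83,0,0,0,6.62,0],[0,0,0,0,0,0,0]]}}

```text
time: 18.12
ee_pos: [0.5158, -0.0168, 0.1843]
tcp_rot: [-180.0, -0.3, -102.8]
wrist_force: [0.1, 0.7, 0.4]
opening: 0.0852
```

```bash
python3 - <<'E'
from h import *
from scipy.spatial.transform import Rotation as R
o=get_obs();print(o["q"],o["wrist_force"],o["ee_pos"],o["tcp_rot"],o["opening"])
A=R.from_euler("xyz",o["tcp_rot"],degrees=True)
B=R.from_euler("xyz",[180,0,-102.7],degrees=True);print((B*A.inv()).as_rotvec(degrees=True))
snap("scene","s9",(210,140,130,115),5)
snap("top","t9",(140,120,150,115))
E
```

```text
[ -1.7193  -0.4896  -2.6507  87.8614  -0.2803 -78.9216] [0.1178 0.6534 0.4043] [ 0.5158 -0.0168  0.1843] [-179.9682   -0.2794 -102.7978] 0.08519979317478092
[ 0.2795 -0.0307  0.0977]
```

View pics/s9.png

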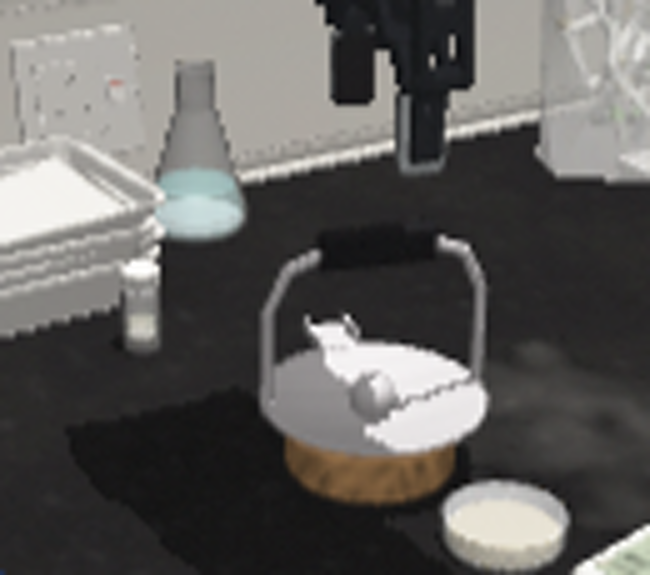

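View pics/t9.png

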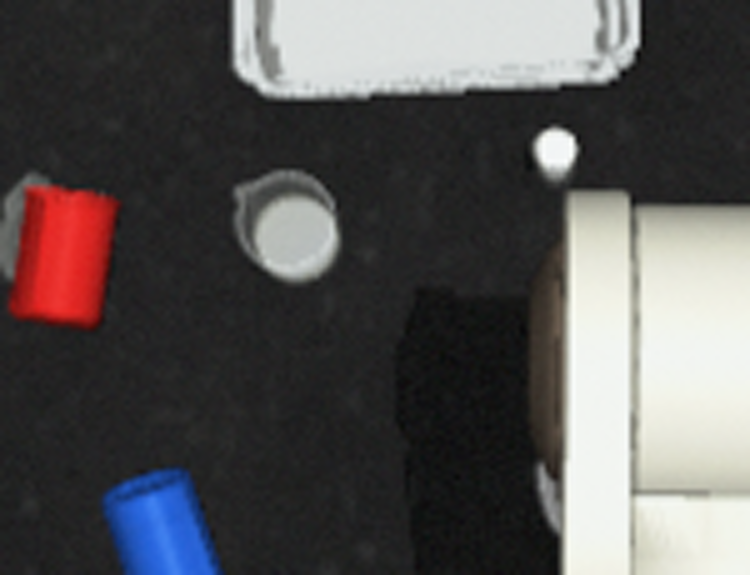

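```bash
python3 - <<'E'
from h import *
f=lambda u,v:(140+(u-2)/5,120+(v-2)/5)
print("wax",atz("top",*f(297,237),.018),"rim",atz("top",*f(287,224),.07))
b=atz("top",*f(297,237),.018)
print([ (proj("top",(b[0],b[1],z))-[140,120])*5 for z in (0,.018,.07)])
p=(.5163,-.016,.122);print("bar scene",(proj("scene",p)-[210,140])*5)
E
```

```text
wax [0.6514 0.1718 0.018 ] rim [0.6501 0.1721 0.07  ]
[array([298.0884, 240.0698]), array([295., 235.]), array([285.597 , 219.5642])]
bar scene [376.7062 245.9482]
```

>>> {"api": "apply_moves", "payload": {"rows": [[0.5,0.5,-10,0.28,0,0.1,0],[0,0,-10,0,0,0,0],[0,0,-10,0,0,0,0],[0,0,-10,0,0,0,0],[0,0,-8,0,0,0,0],[0,0,-8,0,0,0,0],[0,0,-8,0,0,0,0],[0,0,0,0,0,0,0]]}}

```text
time: 19.23
ee_pos: [0.5164, -0.0155, 0.12]
tcp_rot: [179.9, -0.0, -102.6]
wrist_force: [0.2, 0.7, -0.0]
opening: 0.0854
```

```bash
python3 - <<'E'
from h import *
o=get_obs();print(o["wrist_force"],o["ee_pos"],o["tcp_rot"],o["opening"])
snap("scene","s10",(230,150,100,100),6)
E
```

```text
[ 0.189   0.7472 -0.0145] [ 0.5164 -0.0155  0.12  ] [ 179.9416   -0.0087 -102.6072] 0.0854286945924794
```

View pics/s10.png

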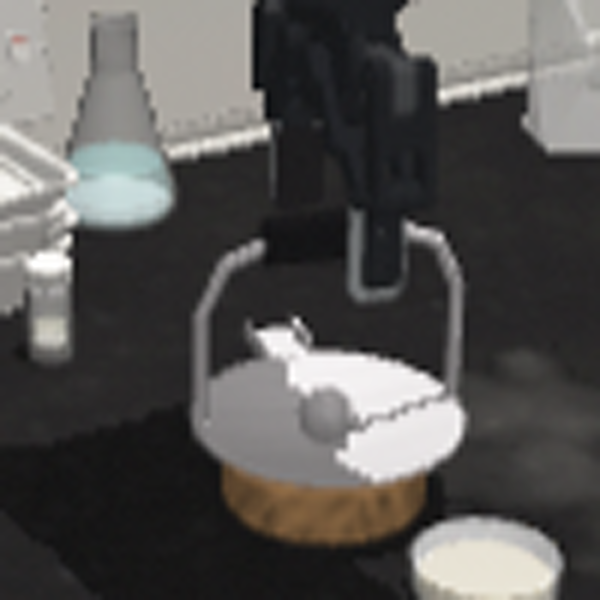

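The scene crop shows the grip bar at (315,235) between the open fingers. I'll close slowly and gently.

>>> {"api": "apply_moves", "payload": {"rows": [[0,0,0,0,0,0,0.3],[0,0,0,0,0,0,0.5],[0,0,0,0,0,0,0.65],[0,0,0,0,0,0,0.72],[0,0,0,0,0,0,0.76],[0,0,0,0,0,0,0.78],[0,0,0,0,0,0,0.8],[0,0,0,0,0,0,0.82],[0,0,0,0,0,0,0.84],[0,0,0,0,0,0,0.86],[0,0,0,0,0,0,0.88],[0,0,0,0,0,0,0.9],[0,0,0,0,0,0,0.93],[0,0,0,0,0,0,1],[0,0,0,0,0,0,1],[0,0,0,0,0,0,1]], "grip_force": 25}}

```text
time: 21.28
ee_pos: [0.5168, -0.0155, 0.1208]
tcp_rot: [-180.0, 0.0, -102.6]
wrist_force: [0.8, -0.1, 1.6]
opening: 0.0116
```

```bash
python3 - <<'E'
from h import *
o=get_obs();print(o["wrist_force"],o["ee_pos"],o["tcp_rot"],o["opening"])
snap("scene","s11",(230,150,100,100),6)
E
```

```text
[ 0.8323 -0.0595  1.5767] [ 0.5168 -0.0155  0.1208] [-179.9937    0.0073 -102.5962] 0.011625802127448114
```

View pics/s11.png

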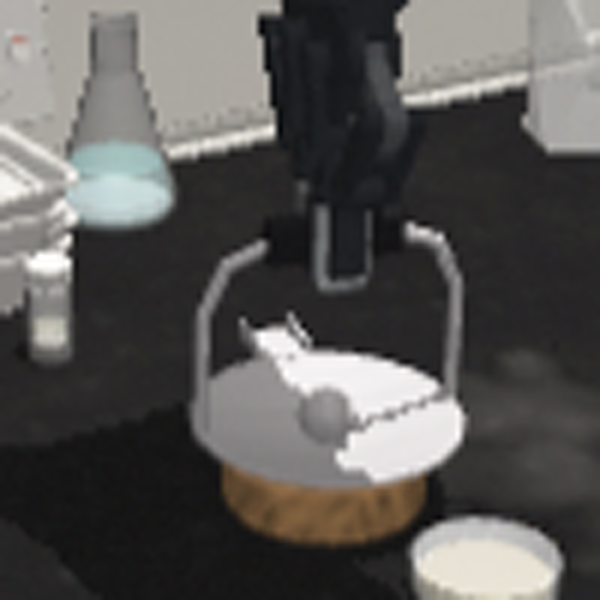

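>>> {"api": "apply_moves", "payload": {"rows": [[0,0,0,0,0,0,1],[0,0,0,0,0,0,1],[0,0,1,0,0,0,1],[0,0,2,0,0,0,1],[0,0,3,0,0,0,1],[0,0,4,0,0,0,1],[0,0,5,0,0,0,1],[0,0,5,0,0,0,1],[0,0,5,0,0,0,1],[0,0,5,0,0,0,1],[0,0,5,0,0,0,1],[0,0,5,0,0,0,1],[0,0,5,0,0,0,1],[0,0,5,0,0,0,1],[0,0,5,0,0,0,1],[0,0,4,0,0,0,1],[0,0,3,0,0,0,1],[0,0,2,0,0,0,1],[0,0,1,0,0,0,1],[0,0,0,0,0,0,1]], "grip_force": 50}}

```text
time: 23.82
ee_pos: [0.5168, -0.0155, 0.1856]
tcp_rot: [180.0, 0.0, -102.6]
wrist_force: [-0.5, -0.1, -2.8]
opening: 0.0113
```

```bash
python3 - <<'E'
from h import *
o=get_obs();print(o["wrist_force"],o["torque"],o["ee_pos"],o["tcp_rot"],o["opening"],o["q"])
snap("scene","s12",(230,120,100,100),6)
E
```

```text
[-0.4931 -0.0896 -2.7965] [-0.0104  0.064  -0.0203] [ 0.5168 -0.0155  0.1856] [ 179.9931    0.0024 -102.6024] 0.01131477473835115 [ -1.7194  -0.368   -2.3806  87.9938   0.0037 -79.117 ]
```

View pics/s12.png

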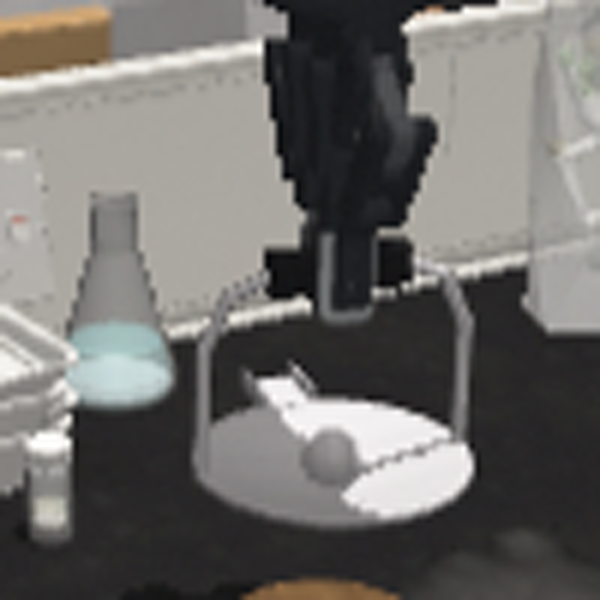

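The pan is lifted (2.8 N on the wrist) and the ball is in the middle at crop (330,458). Next I turn it about 67° toward the beaker.

>>> {"api": "apply_moves", "payload": {"rows": [[0,0,0,0,0,1,1],[0,0,0,0,0,2,1],[0,0,0,0,0,3,1],[0,0,0,0,0,3.9,1],[0,0,0,0,0,3.9,1],[0,0,0,0,0,3.9,1],[0,0,0,0,0,3.9,1],[0,0,0,0,0,3.9,1],[0,0,0,0,0,3.9,1],[0,0,0,0,0,3.9,1],[0,0,0,0,0,3.9,1],[0,0,0,0,0,3.9,1],[0,0,0,0,0,3.9,1],[0,0,0,0,0,3.9,1],[0,0,0,0,0,3.9,1],[0,0,0,0,0,3.9,1],[0,0,0,0,0,3.9,1],[0,0,0,0,0,3,1],[0,0,0,0,0,2,1],[0,0,0,0,0,1,1]]}}

```text
time: 26.38
ee_pos: [0.5168, -0.0155, 0.1857]
tcp_rot: [180.0, 0.0, -35.9]
wrist_force: [-0.5, -0.7, -4.0]
opening: 0.0112
```

```bash
python3 - <<'E'
from h import *
o=get_obs();print(o["wrist_force"],o["torque"],o["ee_pos"],o["tcp_rot"],o["opening"],o["q"],o["qd"])
snap("scene","s13",(180,120,150,115),5)
snap("top","t13",(150,130,150,115),5)
E
```

```text
[-0.5291 -0.6555 -4.0309] [ 0.0072 -0.0304  0.0612] [ 0.5168 -0.0155  0.1857] [179.9947   0.0019 -35.9311] 0.011245979415535765 [  -1.7145   -0.3708   -2.3793   87.9961   -0.0033 -145.7834] [ 0.0288 -0.0475  0.0238  0.0665  0.0586 -7.4616]
```

View pics/s13.png

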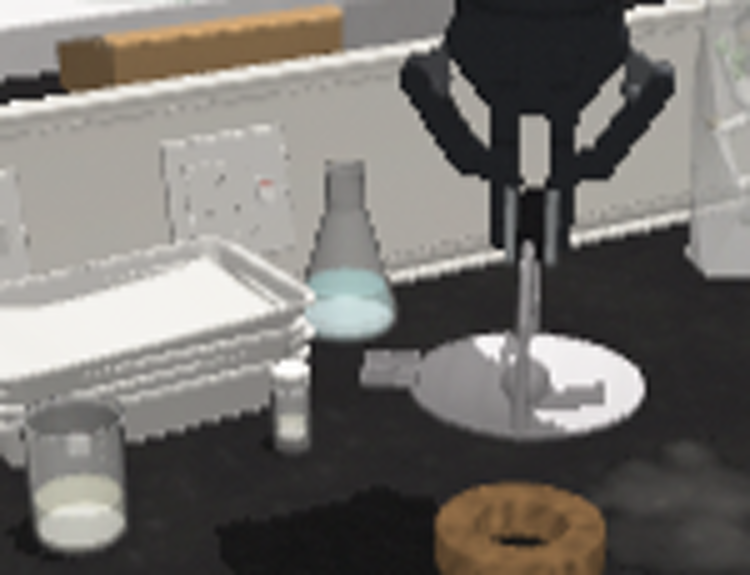

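View pics/t13.png

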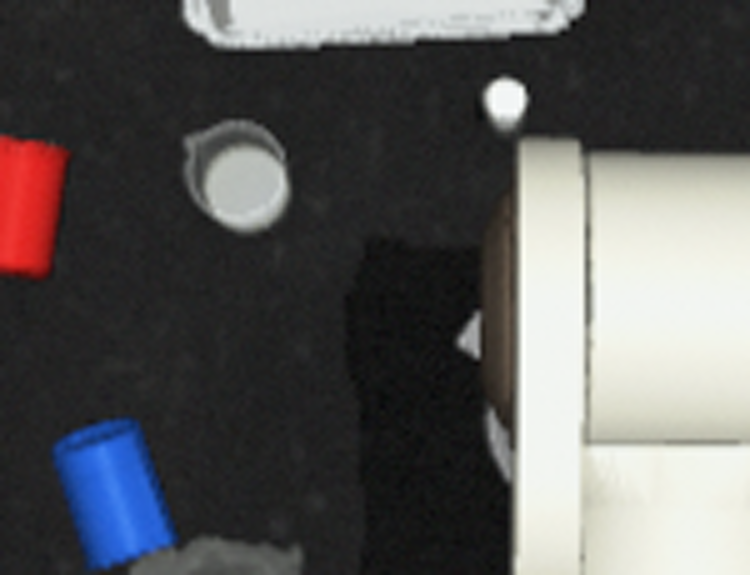

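>>> {"api": "apply_moves", "payload": {"rows": [[0,0,0,0,0,0,1],[0,0,0,0,0,0,1],[0,0,0,0,0,0,1],[0,0,0,0,0,0,1],[0,0,0,0,0,0,1],[0,0,0,0,0,0,1],[0,0,0,0,0,0,1],[0,0,0,0,0,0,1],[0,0,0,0,0,0,1],[0,0,0,0,0,0,1],[0,0,0,0,0,0,1],[0,0,0,0,0,0,1]]}}

```text
time: 27.98
ee_pos: [0.5167, -0.0155, 0.1857]
tcp_rot: [180.0, 0.0, -36.0]
wrist_force: [-0.1, -0.4, -3.1]
opening: 0.0113
```

```bash
python3 - <<'E'
from h import *
o=get_obs();print(o["wrist_force"],o["ee_pos"],o["tcp_rot"],o["qd"])
snap("scene","s14",(240,150,75,75),8)
c=np.array([.5168,-.0155]);d=np.array([np.cos(np.radians(54.1)),np.sin(np.radians(54.1))])
z0=.1856-.1208+.022
F=lambda p:(proj("scene",p)-[240,150])*8
print("z0",z0,"tip exp",F([*(c+.082*d),z0+.016]),"seat",F([*c,z0+.016]))
p=atz("scene",252.4,193.6,z0+.016)[:2];print(p,np.degrees(np.arctan2(*(p-c)[::-1])),np.linalg.norm(p-c))
b=np.array([.651,.172]);r=b-c;print("beaker in pan",r@d,d[0]*r[1]-d[1]*r[0])
E
```

```text
[-0.0717 -0.4195 -3.1207] [ 0.5167 -0.0155  0.1857] [179.9922   0.0052 -35.9996] [-0.0314 -0.0181  0.0352  0.0525 -0.0267 -0.2578]
z0 0.08679999999999999 tip exp [ 96.0285 356.326 ] seat [358.5713 369.7709]
[0.5693 0.0474] 50.14333626871443 0.08193163030955367
beaker in pan 0.23057397785752967 0.0012372287401347104
```

View pics/s14.png

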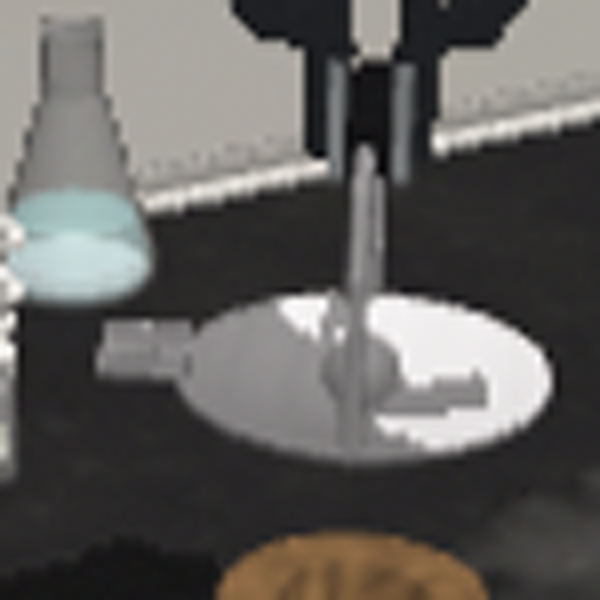

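The ball sits at (362,368) against a predicted seat of (359,370). The lip tip is at (98,350) against a predicted (96,356), the pan is level and nothing is moving. Handing in.

```bash
python3 -c "
from workcell import job_done
print(job_done())"
```

```text
the job is handed in; nothing more can be done
None
```

I stood the clear beaker upright and let go of it, then lifted the pan and turned it about 67° so its lip points at the beaker. I handed the job in at about 28 s, with the pan still held in the air.

**Last checks:**
- **Beaker:** upright at about (0.651, 0.172). That is about 53 mm from where it lay, because I moved it outward to get clear of a joint limit.
- **Pan:** underside about 87 mm above the bench, within about 2 mm of where I measured the pan's middle on the ring. The tool was level and still.
- **Ball:** within about 2 mm of the middle in the scene picture.
- **Lip:** the calculated line passes about 1 mm from the beaker's middle. Two lip-tip readings put the lip about 2° and 4° off that, or up to about 16 mm at the beaker, against the 35 mm allowed.

**Doubts:**
- While I was carrying the beaker, joint 3 ran up to its range end, reading -65.805° against a limit of -65.8°. I backed it off at once.
- In the last pictures the arm hid the pan from the top camera, so the ball and lip checks come from the scene camera and the tool pose.
- I measured no shift in the bottle, petri dish or vial, but I did not re-measure them. I saw no contact with them.

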